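Feel the tilt-out bins for binding

ROBOT

A 6-joint arm with a two-finger parallel gripper is mounted at the origin on the work surface. World frame = base frame: x ahead of the robot, y to its left, z up, the work surface at z = 0. Lengths are in mm, angles in rad, forces in N, time in s.
With the tool pointing down it reaches from about 300 to 1000 mm from the base axis. Payload 5.1 kg.
Tool frame: the origin (TCP) lies at the very end of the fingers, on their centre line; the grasp point (between the pads) lies 19 mm behind it; z points along the fingers, y is the direction in which the jaws open and shut (so a half turn about z gives the same grasp; the last joint's range is limited). The gripper opens to 95 mm and grips with 3 to 60 N. Pads are 20 mm wide; open, the fingers measure 119 mm over their backs; the gripper's body (75 mm by 180 mm) begins 59 mm behind the grasp point.
Start: joints at [1.256, 0.124, 1.65, -0, 1.367, -0.083], TCP at [149.347, 632.598, 214.656] pointing down, gripper open.
Joint ranges: [-2.61, 2.61], [-1.02, 2.33], [0.03, 2.71], [-1.35, 4.49], [0.32, 2.68], [-2.91, 2.91]. Speed limits (rad/s): [2.57, 2.57, 3.14, 3.14, 3.14, 3.14].

INTERFACE

Orientations are given as a unit quaternion [w, x, y, z].
In Python, from cell import ctrl, optics, ticket gives the robot as it stands. The module is installed in compiled form; this text tells all that it offers.
- The arm moves only by the tool servo_tool, never from a script. Its argument "increments" is a list of rows, each an object with "travel": the shift along the tool's x, y, z in mm, a list of three; "twist": the turn, a rotation vector about the tool's x, y, z in rad, a list of three; "grip": the finger opening in mm, from 0 to 95.1. In form: [{"travel": [x, y, z], "twist": [wx, wy, wz], "grip": grip}, ...]. A call has 1 to 5 rows; each row is the pose to reach, as a shift and turn from the pose commanded when the call began, along the tool's axes at that moment; what a row does not reach only later rows make up. A row lasts 1/8 s, in which the tool goes at most 62.5 mm and 10.7 degrees, less where a joint would pass 70% of its speed; a pose out of reach is approached as far as the arm can. A call with a gripper value outside its range is refused whole. The fingers move at their own pace and stop on an object; "squeeze" is the grip in N (left out, the last holds). Time passes only in rows, so rows that repeat a pose let the fingers close. It gives the time, the measured TCP pose, the force and the opening at its end, in the units of the state.
- ctrl.observe(): the state, without advancing time (a new reading comes with each control period).
- optics.grab_frame(name): name is "scene" or "top" or "wrist"; returns a dict with "image" (480x640x3 uint8, red, green, blue), "mtx" (3x3 intrinsics, pixels), "T" (4x4, takes a point from camera to world coordinates). Camera axes: x right, y up, looking along -z (the intrinsics and any distortion apply to the point x, -y, -z); pixel columns grow to the right and rows downward; lengths in mm; the calibration is good to about 2 mm. A picture is of the moment at which its call begins. There is no depth.
- ticket.close_job(): hands the job in, once; it reports no verdict.
The state is a dict: "clock": time; "joint_positions": joint angles; "qvel": joint speeds; "joint_torque": joint torques, N m; "tcp_pos": TCP position; "ee_rot": TCP orientation; "wrist_force": force on the tool from outside, world axes, zero at the start; "wrist_torque": the same for the moment, N m; "finger_gap": finger opening in mm.
Only numpy, scipy, OpenCV 4.12 (cv2) and the standard library are available. Lean on these libraries where they do the work, as an engineer would, in place of code of your own. Each camera call takes 0.05 s, during which the arm holds its last target. There are 200 camera calls.

TASK

The three tilt-out bins on the reptile-room shelf have been left hanging part-way out, and one of them binds in its housing. Swing each bin in gently, feeling for drag: the two that run freely go fully home, but where one binds stop at once, do not force it, and leave it there while you try the rest. Once all three have been tried, swing the one that bound right out onto its stop and leave it so for repair, with the other two fully home and nothing else on the shelf disturbed.

Things in the scene. Friction and masses are not known exactly. Their poses are not given: they have to be found in the camera images.
- rack: Fixed aluminium shelf, 300 (its x, front to back) x 760 (its y) x 12 mm, upper face 104 mm above the table, on two cinder blocks; shifted and turned up to 8 degrees from run to run. Origin: centre of its footprint on the table; -x side faces the robot, z up. Never press on it or the bins with over 20 N: the plastic pivots are light.
- housing_left: Grey plastic open-topped housing of the left bin, 130 deep x 100 wide, side cheeks 80 mm high with ears to 107 mm, back 65 mm; the three housings are alike and stand in a row flush with the shelf's front edge, centres 155 mm apart (left is +y, seen from the robot). Origin: centre of its underside on the shelf; -x to the front.
- housing_middle: The middle housing, like the left one. Each holds one white tilt-out bin (130 to 220 g, 80 wide, 100 deep, open above; a spare plug cover under 30 mm high is fixed on its floor) that turns about a level pivot at its lower front edge. Pivot friction holds a bin wherever it is left; one that runs freely needs 0.5 to 2 N at its rim.
- housing_right: The right housing, like the left one. One of the three bins, a different one each time, not to be told by eye, binds from somewhere between 0.2 and 0.45 rad on its way home: from there the push needed at the rim rises springily by 1 to 2 N per mm, and bringing it home would overload it. Let go, it eases back to where the binding began and stays.
- bin_left (a joint): Tilt of the left bin, rad: 0 is fully home (front panel upright); it grows as the bin's top comes out towards the robot; the out stop is at 0.87. At 0 and at 0.87 it lands on soft rubber stops that give about 0.7 mm per N of push at the rim (it may read a little past them while pushed), and springs back to them when let go. It starts between 0.55 and 0.72.
- bin_left_rim (a point): Middle of the centre line of the rolled rim along the top of the left bin's 4 mm thick front panel: a round bar 9 mm thick, 77 mm long, free from above, 130 mm from the pivot, about 250 mm above the table when home. Turns with the bin: y along the rim, z up the panel, x into the bin; panel's inner face 2 mm inward of this point, clear inside for 40 mm behind it and 90 mm down.
- bin_left_hinge (a point): Fixed point on the left bin's pivot line, mid-width, 120 mm above the table, straight below the rim when home (the rim is 2 mm further in). Axes are the rack's: -x out towards the robot, y along the pivot, z up.
- bin_middle (a joint): Tilt of the middle bin, rad: 0 is fully home (front panel upright); it grows as the bin's top comes out towards the robot; the out stop is at 0.87. At 0 and at 0.87 it lands on soft rubber stops that give about 0.7 mm per N of push at the rim (it may read a little past them while pushed), and springs back to them when let go. It starts between 0.55 and 0.72.
- bin_middle_rim (a point): Middle of the centre line of the rolled rim along the top of the middle bin's 4 mm thick front panel: a round bar 9 mm thick, 77 mm long, free from above, 130 mm from the pivot, about 250 mm above the table when home. Turns with the bin: y along the rim, z up the panel, x into the bin; panel's inner face 2 mm inward of this point, clear inside for 40 mm behind it and 90 mm down.
- bin_middle_hinge (a point): Fixed point on the middle bin's pivot line, mid-width, 120 mm above the table, straight below the rim when home (the rim is 2 mm further in). Axes are the rack's: -x out towards the robot, y along the pivot, z up.
- bin_right (a joint): Tilt of the right bin, rad: 0 is fully home (front panel upright); it grows as the bin's top comes out towards the robot; the out stop is at 0.87. At 0 and at 0.87 it lands on soft rubber stops that give about 0.7 mm per N of push at the rim (it may read a little past them while pushed), and springs back to them when let go. It starts between 0.55 and 0.72.
- bin_right_rim (a point): Middle of the centre line of the rolled rim along the top of the right bin's 4 mm thick front panel: a round bar 9 mm thick, 77 mm long, free from above, 130 mm from the pivot, about 250 mm above the table when home. Turns with the bin: y along the rim, z up the panel, x into the bin; panel's inner face 2 mm inward of this point, clear inside for 40 mm behind it and 90 mm down.
- bin_right_hinge (a point): Fixed point on the right bin's pivot line, mid-width, 120 mm above the table, straight below the rim when home (the rim is 2 mm further in). Axes are the rack's: -x out towards the robot, y along the pivot, z up.
- hide: Tan resin hide, a hollow dome about 120 mm across and 75 high, on the shelf behind the left bin. Origin under its centre. A bystander.
- glass_bowl: Glass bowl, 104 mm across, 45 high, on the shelf left of the bins. Origin under its centre. A bystander.
- cricket_keeper: Clear plastic cricket keeper, 110 x 170 mm, 132 high with its handle, behind the right bin. Origin under its centre. A bystander.
- tong: Bamboo tong lying front to back in the gap between the left and middle housings, 200 x 20 x 12 mm. Origin under its middle. A bystander.
- supplement_jar: Small jar, 32 mm across, 70 high, standing in the gap between the middle and right housings. Origin under its centre. A bystander.
- hygrometer: Round dial hygrometer, 68 mm across, 22 high, lying on the shelf behind the bins. Origin under its centre. A bystander.
- feeding_dish: Terracotta dish, 72 mm across, 26 high, on the shelf right of the bins. Origin under its centre. A bystander.

How it is judged:
By the outcome, as a careful person would: the job done as asked, in the order asked, and still so for the second after the job is handed in, with the robot touching nothing.
It also fails if it takes over 66 s, if anything falls off the work surface, if the arm or the gripper's body presses on something with over 40 N, if the wrist force passes 120 N, or if a joint passes its speed limit or range.

## Working session

There is one attempt and no reset: what is moved stays moved. The work goes in short steps, Python scripts to look and compute and a tool call to move; the robot and the scene stay as the last step left them, time stands still between calls to the robot, and variables do not carry over. Pictures are saved under pics/ and viewed, about 8 in all and at most 12, crops included, and the job is handed in when it is done.

Besides the shell and the picture viewer there is one more tool, called after ">>>" as name(argument=value, ...), one argument or row to a line, values as JSON. servo_tool: Moves the arm, as the interface text tells. Its arguments: {"type":"object","properties":{"increments":{"type":"array"},"squeeze":{"type":"number"}},"required":["increments"]}

```bash
mkdir -p pics; python3 - <<'E'
from cell import ctrl, optics
import cv2,numpy as np
s=ctrl.observe(); print(s)
for n in("scene","top"):
    f=optics.grab_frame(n); np.savez(f"pics/{n}0.npz",**{k:f[k] for k in("image","mtx","T")}); print(n,f["mtx"].round(1).tolist(),f["T"].round(3).tolist(),[k for k in f])
    cv2.imwrite(f"pics/{n}0.png",f["image"][...,::-1])
E
```

```text
{'clock': 0.0, 'joint_positions': array([ 1.25637744e+00,  1.24540133e-01,  1.65167545e+00, -3.12946248e-05,
        1.36749433e+00, -8.26230825e-02]), 'qvel': array([-0.00043501,  0.00010348, -0.00030811,  0.00039893, -0.00136056,
       -0.00163562]), 'joint_torque': array([-3.66253644e-04, -4.17593622e+01, -3.59938252e+01,  7.74318748e-02,
        4.91379225e-02, -1.96442738e-04]), 'tcp_pos': array([149.17294566, 631.98768627, 213.36352769]), 'ee_rot': array([-1.93761848e-04,  1.15635393e-01,  9.93291163e-01, -1.04085986e-03]), 'wrist_force': array([ 0.6311589 , -0.32044256, -0.62032946]), 'wrist_torque': array([0.03651089, 0.03723615, 0.0257124 ]), 'finger_gap': 95.34883618140525}
scene [[593.9, 0.0, 331.3], [0.0, 593.9, 236.8], [0.0, 0.0, 1.0]] [[0.242, -0.62, 0.746, 1534.333], [0.97, 0.145, -0.193, -200.449], [0.012, 0.771, 0.637, 904.713], [0.0, 0.0, 0.0, 1.0]] ['image', 'mtx', 'T']
top [[509.3, 0.0, 334.5], [0.0, 509.3, 234.2], [0.0, 0.0, 1.0]] [[-0.035, 0.978, -0.207, 455.968], [-0.999, -0.034, 0.007, 15.411], [0.0, 0.207, 0.978, 1114.681], [0.0, 0.0, 0.0, 1.0]] ['image', 'mtx', 'T']
```

View pics/scene0.png

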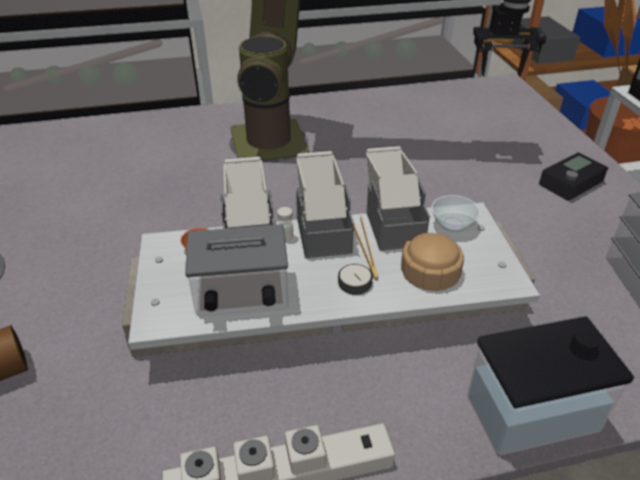

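View pics/top0.png

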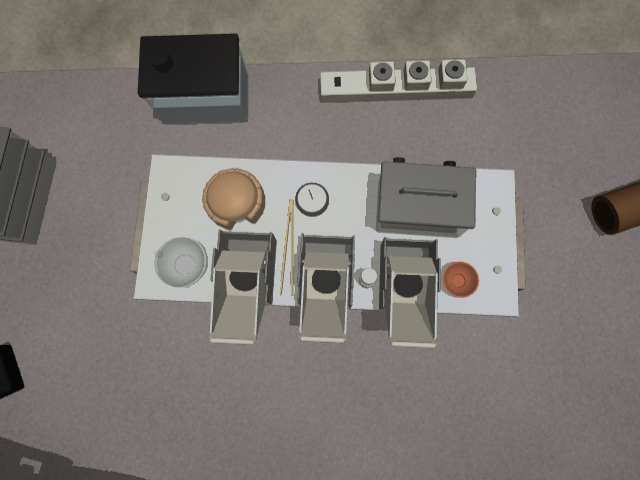

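The scene view shows the shelf with all three bins hanging out towards the robot. In the top view the shelf corners are near (152,155), (515,170), (518,316) and (135,298), and the rims are near (232,341), (324,339) and (413,344).

```bash
cat > h.py <<'E'
import cv2,numpy as np
def load(n): return np.load(f"pics/{n}.npz")
def ray(f,u,v):
    K,T=f["mtx"],f["T"]; d=np.array([(u-K[0,2])/K[0,0],-(v-K[1,2])/K[1,1],-1.]); return T[:3,3],T[:3,:3]@d
def onz(f,u,v,z):
    o,d=ray(f,u,v); return o+d*(z-o[2])/d[2]
def proj(f,p):
    c=f["T"][:3,:3].T@(np.asarray(p,float)-f["T"][:3,3]); K=f["mtx"]; return np.array([K[0,2]-K[0,0]*c[0]/c[2],K[1,2]+K[1,1]*c[1]/c[2]])
E
python3 - <<'E'
from h import *
f=load("top0"); im=f["image"]; hsv=cv2.cvtColor(im,cv2.COLOR_RGB2HSV)
m=((hsv[...,2]>185)&(hsv[...,1]<30)).astype(np.uint8)
m[:120]=0
m=cv2.morphologyEx(m,cv2.MORPH_OPEN,np.ones((3,3)))
n,l,st,c=cv2.connectedComponentsWithStats(m)
print([s.tolist() for s in st[1:] if s[4]>30])
big=np.zeros_like(m)
for i in range(1,n):
    if st[i,4]>1500: big|=(l==i).astype(np.uint8)
h=cv2.convexHull(cv2.findNonZero(big)); q=cv2.approxPolyDP(h,12,True)[:,0]; print(q.tolist())
P=np.array([onz(f,u,v,104)[:2] for u,v in q]); print(P.round(1).tolist())
print(cv2.minAreaRect(np.array([onz(f,u,v,104)[:2] for u,v in h[:,0]],np.float32)))
cr=cv2.resize(im[225:355,195:455],None,fx=3,fy=3,interpolation=cv2.INTER_CUBIC); cv2.imwrite("pics/crop0.png",cr[...,::-1])
E
```

```text
[[135, 155, 249, 150, 16383], [438, 169, 80, 146, 7287], [298, 185, 28, 26, 553], [387, 234, 24, 4, 79], [412, 236, 13, 3, 39], [362, 269, 15, 14, 167], [353, 282, 20, 27, 426]]
[[517, 314], [135, 297], [152, 155], [513, 171]]
[[497.5, -344.8], [556.9, 406.2], [853.0, 384.3], [791.6, -368.6]]
((674.57373046875, 19.27569580078125), (757.3587646484375, 298.0555419921875), 85.41328430175781)
```

View pics/crop0.png

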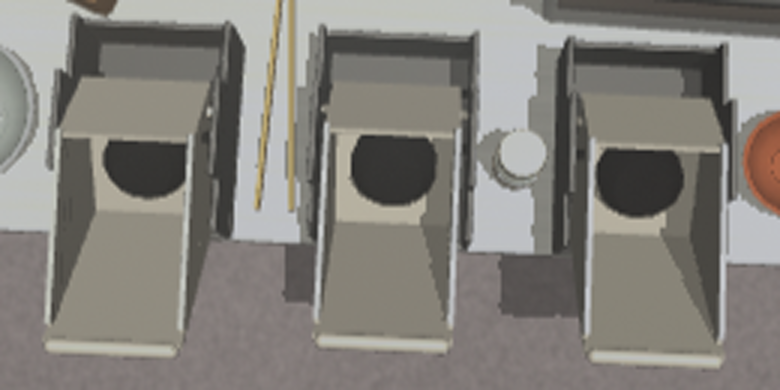

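The shelf fits at 757 x 298 mm, as it should. In the crop the rims run (46,346)-(178,352), (316,341)-(451,346) and (588,356)-(722,361). Next I intersect the rim rays with the pivot circle and check the result in the scene view.

```bash
cat >> h.py <<'E'
th=-0.0798; C=np.array([675.5,19.3])
ex=np.array([np.cos(th),np.sin(th)]); ey=np.array([-np.sin(th),np.cos(th)])
def w(x,y,z): return np.array([*(C+x*ex+y*ey),z])
def r(p): d=np.asarray(p)[:2]-C; return np.array([d@ex,d@ey,p[2]])
def rim(hx,hy,t,s=130,i=2): return np.array([hx-s*np.sin(t)+i*np.cos(t),hy,120+s*np.cos(t)+i*np.sin(t)])
def tilt(f,uv,hx):
    from scipy.optimize import brentq
    g=lambda t: r(onz(f,*uv,rim(hx,0,t)[2]))[0]-rim(hx,0,t)[0]
    t=brentq(g,-.3,1.2); return t,r(onz(f,*uv,rim(hx,0,t)[2]))
E
python3 - <<'E'
from h import *
f=load("top0"); s=load("scene0"); im=cv2.resize(s["image"][135:255,200:440],None,fx=3.3,fy=3.3,interpolation=cv2.INTER_CUBIC)[...,::-1].copy()
px=[((46,346),(178,352)),((316,341),(451,346)),((588,356),(722,361))]
for (a,b),n in zip(px,"LMR"):
    A,B=[np.array([195+p[0]/3,225+p[1]/3]) for p in(a,b)]
    for hx,col in((-150,(0,0,255)),(-142,(0,255,0))):
        t,c=tilt(f,(A+B)/2,hx); _,a3=tilt(f,A,hx);_,b3=tilt(f,B,hx)
        print(n,hx,round(t,3),c.round(1),"len",np.linalg.norm(a3-b3).round(1),"world",w(*c).round(1))
        for q in(a3,c,b3):
            u=(proj(s,w(*q))-[200,135])*3.3; cv2.circle(im,tuple(int(k) for k in u),3,col,-1)
cv2.imwrite("pics/sc1.png",im)
E
```

```text
L -150 0.63 [-225.   152.7  226.2] len 75.3 world [463.4 189.5 226.2]
L -142 0.708 [-225.1  153.9  220. ] len 75.9 world [463.4 190.7 220. ]
M -150 0.539 [-215.    -1.6  232.6] len 76.4 world [461.   34.8 232.6]
M -142 0.612 [-215.    -1.5  227.6] len 76.8 world [461.   35.  227.6]
R -150 0.552 [-216.4 -155.2  231.8] len 75.6 world [ 447.4 -118.1  231.8]
R -142 0.625 [-216.4 -156.   226.6] len 76.0 world [ 447.3 -118.9  226.6]
```

View pics/sc1.png

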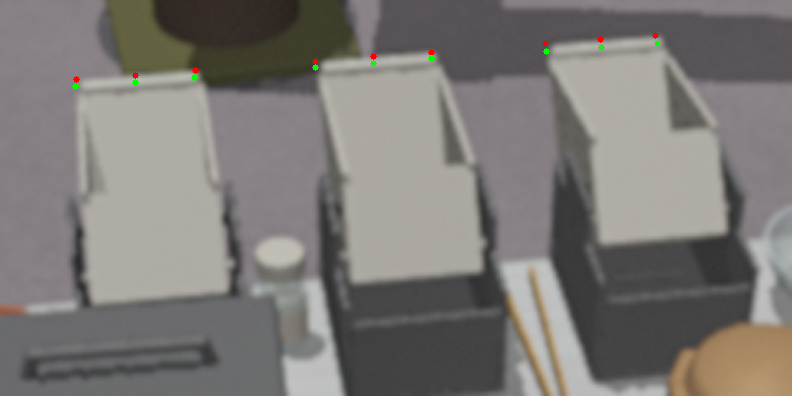

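Green points (hinge at rack x = -142) lie on the rims, so the tilts are about 0.70, 0.61 and 0.62 rad. Now I move in front of the left bin with the fingers closed.

>>> servo_tool(
  increments=[
    {"travel": [-39, -39, 0], "twist": [0, 0, -0.03], "grip": 0},
    {"travel": [-78, -77, 0], "twist": [0, 0, -0.06], "grip": 0},
    {"travel": [-117, -116, 0], "twist": [0, 0, -0.09], "grip": 0},
    {"travel": [-156, -154, 0], "twist": [0, 0, -0.12], "grip": 0},
    {"travel": [-195, -193, 0], "twist": [0, 0, -0.152], "grip": 0},
  ],
  squeeze=20,
)

```text
clock: 0.72
tcp_pos: [295.2, 398.3, 214.2]
ee_rot: [-0.0, 0.039, 0.999, -0.0]
wrist_force: [0.6, -0.5, 0.2]
finger_gap: 50.5
```

>>> servo_tool(
  increments=[
    {"travel": [-36, -49, 2], "twist": [0, 0, 0], "grip": 0},
    {"travel": [-72, -98, 4], "twist": [0, 0, 0], "grip": 0},
    {"travel": [-108, -147, 6], "twist": [0, 0, 0], "grip": 0},
    {"travel": [-145, -195, 7], "twist": [0, 0, 0], "grip": 0},
    {"travel": [-145, -195, 7], "twist": [0, 0, 0], "grip": 0},
  ],
)

```text
clock: 1.35
tcp_pos: [425.0, 190.9, 207.2]
ee_rot: [-0.0, 0.043, 0.999, -0.0]
wrist_force: [-0.2, 0.4, 0.8]
finger_gap: 2.2
```

```bash
cat > st.py <<'E'
from h import *; from cell import ctrl
s=ctrl.observe(); F=s["wrist_force"]; q=s["ee_rot"]
print("t",round(s["clock"],2),"rack",r(s["tcp_pos"]).round(2),"Fx,Fy,Fz",np.round([F[:2]@ex,F[:2]@ey,F[2]],2),"gap",round(s["finger_gap"],1),"yaw",round(2*(q[1]*q[2]),4))
E
python3 st.py; python3 - <<'E'
from h import *
for t in (.87,.7,.61,.45,.3,.2,.1,0): print(t,rim(-142,0,t).round(1))
E
```

```text
t 1.35 rack [-263.34  151.12  207.2 ] Fx,Fy,Fz [-0.26  0.43  0.82] gap 2.2 yaw 0.0865
0.87 [-240.1    0.   205.4]
0.7 [-224.2    0.   220.7]
0.61 [-214.8    0.   227.7]
0.45 [-196.7    0.   237.9]
0.3 [-178.5    0.   244.8]
0.2 [-165.9    0.   247.8]
0.1 [-153.     0.   249.6]
0 [-140.    0.  250.]
```

>>> servo_tool(
  increments=[
    {"travel": [-7, 0, 0], "twist": [0, 0, 0], "grip": 0},
    {"travel": [-14, 0, 0], "twist": [0, 0, 0], "grip": 0},
    {"travel": [-20, 0, 0], "twist": [0, 0, 0], "grip": 0},
    {"travel": [-25, 0, 0], "twist": [0, 0, 0], "grip": 0},
    {"travel": [-30, 0, 0], "twist": [0, 0, 0], "grip": 0},
  ],
)

```text
clock: 1.98
tcp_pos: [453.5, 192.2, 207.9]
ee_rot: [-0.001, 0.039, 0.999, 0.0]
wrist_force: [-3.2, 0.3, 2.0]
finger_gap: 0.4
```

```bash
python3 st.py
```

```text
t 1.98 rack [-235.1   154.64  207.86] Fx,Fy,Fz [-3.17  0.05  2.  ] gap 0.4 yaw 0.0788
```

>>> servo_tool(
  increments=[
    {"travel": [-4, 0, -4], "twist": [0, 0, 0], "grip": 0},
    {"travel": [-8, 0, -7], "twist": [0, 0, 0], "grip": 0},
    {"travel": [-12, 0, -10], "twist": [0, 0, 0], "grip": 0},
    {"travel": [-15, 0, -12], "twist": [0, 0, 0], "grip": 0},
    {"travel": [-18, 0, -14], "twist": [0, 0, 0], "grip": 0},
  ],
)

```text
clock: 2.6
tcp_pos: [471.9, 190.1, 221.8]
ee_rot: [0.0, 0.04, 0.999, -0.0]
wrist_force: [-0.1, 0.8, -1.0]
finger_gap: 0.5
```

```bash
python3 st.py; python3 - <<'E'
from h import *; from cell import optics
f=optics.grab_frame("top"); np.savez("pics/top1.npz",**{k:f[k] for k in("image","mtx","T")})
cv2.imwrite("pics/top1.png",cv2.resize(f["image"][225:355,195:455],None,fx=3,fy=3,interpolation=cv2.INTER_CUBIC)[...,::-1])
E
```

```text
t 2.6 rack [-216.62  154.03  221.78] Fx,Fy,Fz [-0.21  0.82 -1.04] gap 0.5 yaw 0.0798
```

View pics/top1.png

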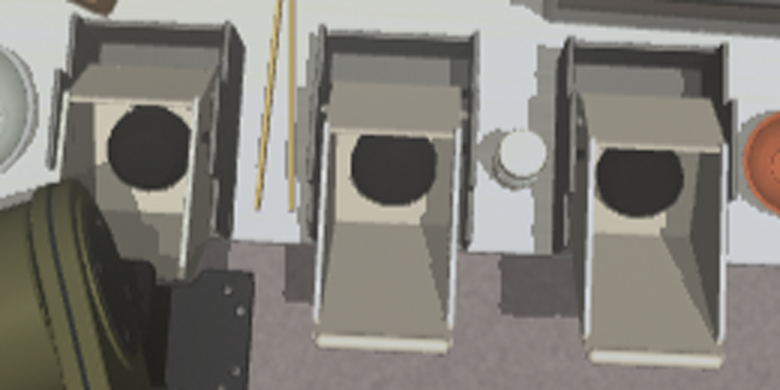

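The left bin follows the finger: its rear edge has moved back and the drag is within noise (about ±1 N). From here I feel my way in 3 mm steps.

>>> servo_tool(
  increments=[
    {"travel": [-1.5, 0, -0.7], "twist": [0, 0, 0], "grip": 0},
    {"travel": [-3, 0, -1.4], "twist": [0, 0, 0], "grip": 0},
    {"travel": [-3, 0, -1.4], "twist": [0, 0, 0], "grip": 0},
  ],
)

```text
clock: 3.02
tcp_pos: [474.8, 190.0, 223.2]
ee_rot: [0.0, 0.04, 0.999, 0.0]
wrist_force: [-0.4, 0.6, -0.8]
finger_gap: 0.4
```

>>> servo_tool(
  increments=[
    {"travel": [-1.5, 0, -0.7], "twist": [0, 0, 0], "grip": 0},
    {"travel": [-3, 0, -1.3], "twist": [0, 0, 0], "grip": 0},
    {"travel": [-3, 0, -1.3], "twist": [0, 0, 0], "grip": 0},
  ],
)

```text
clock: 3.4
tcp_pos: [477.8, 189.7, 224.4]
ee_rot: [0.0, 0.04, 0.999, 0.0]
wrist_force: [-1.0, 0.6, 0.4]
finger_gap: 0.4
```

>>> servo_tool(
  increments=[
    {"travel": [-1.5, 0, -0.6], "twist": [0, 0, 0], "grip": 0},
    {"travel": [-3, 0, -1.2], "twist": [0, 0, 0], "grip": 0},
    {"travel": [-3, 0, -1.2], "twist": [0, 0, 0], "grip": 0},
  ],
)

```text
clock: 3.78
tcp_pos: [480.8, 189.4, 225.6]
ee_rot: [0.0, 0.04, 0.999, -0.0]
wrist_force: [-0.6, 0.7, -0.0]
finger_gap: 0.5
```

>>> servo_tool(
  increments=[
    {"travel": [-1.5, 0, -0.6], "twist": [0, 0, 0], "grip": 0},
    {"travel": [-3, 0, -1.2], "twist": [0, 0, 0], "grip": 0},
    {"travel": [-3, 0, -1.2], "twist": [0, 0, 0], "grip": 0},
  ],
)

```text
clock: 4.15
tcp_pos: [483.8, 189.2, 226.8]
ee_rot: [0.0, 0.04, 0.999, 0.0]
wrist_force: [1.2, 0.1, -0.8]
finger_gap: 0.6
```

>>> servo_tool(
  increments=[
    {"travel": [-1.5, 0, -0.6], "twist": [0, 0, 0], "grip": 0},
    {"travel": [-3, 0, -1.1], "twist": [0, 0, 0], "grip": 0},
    {"travel": [-3, 0, -1.1], "twist": [0, 0, 0], "grip": 0},
  ],
)

```text
clock: 4.53
tcp_pos: [486.7, 189.0, 227.9]
ee_rot: [0.0, 0.04, 0.999, -0.0]
wrist_force: [-0.6, 0.2, 0.5]
finger_gap: 0.5
```

>>> servo_tool(
  increments=[
    {"travel": [-1.5, 0, -0.5], "twist": [0, 0, 0], "grip": 0},
    {"travel": [-3, 0, -1], "twist": [0, 0, 0], "grip": 0},
    {"travel": [-3, 0, -1], "twist": [0, 0, 0], "grip": 0},
  ],
)

```text
clock: 4.9
tcp_pos: [489.0, 188.8, 228.7]
ee_rot: [-0.001, 0.04, 0.999, -0.0]
wrist_force: [-5.6, -0.3, 2.2]
finger_gap: 0.7
```

The push jumped from 0.6 to 5.6 N in one step at about 0.35 rad, so the left bin binds. I stop, back off and go to the middle bin.

>>> servo_tool(
  increments=[
    {"travel": [4, 0, 0], "twist": [0, 0, 0], "grip": 0},
    {"travel": [20, 0, 0], "twist": [0, 0, 0], "grip": 0},
    {"travel": [52, 0, 5], "twist": [0, 0, 0], "grip": 0},
    {"travel": [55, -40, 10], "twist": [0, 0, 0], "grip": 0},
    {"travel": [55, -95, 14], "twist": [0, 0, 0], "grip": 0},
  ],
)

```text
clock: 5.52
tcp_pos: [426.3, 98.4, 214.9]
ee_rot: [0.001, 0.038, 0.999, -0.0]
wrist_force: [0.7, -0.5, 0.9]
finger_gap: 0.3
```

>>> servo_tool(
  increments=[
    {"travel": [0, -35, 0], "twist": [0, 0, 0], "grip": 0},
    {"travel": [0, -60, 1], "twist": [0, 0, 0], "grip": 0},
    {"travel": [-7, -60, 1], "twist": [0, 0, 0], "grip": 0},
    {"travel": [-12, -60, 1], "twist": [0, 0, 0], "grip": 0},
  ],
)

```text
clock: 6.02
tcp_pos: [434.7, 38.1, 214.1]
ee_rot: [0.001, 0.04, 0.999, 0.0]
wrist_force: [0.2, -0.4, -0.7]
finger_gap: 0.5
```

```bash
python3 st.py; python3 - <<'E'
from h import *; from cell import optics
f=optics.grab_frame("top"); np.savez("pics/top2.npz",**{k:f[k] for k in("image","mtx","T")})
cv2.imwrite("pics/top2.png",cv2.resize(f["image"][225:355,195:455],None,fx=3,fy=3,interpolation=cv2.INTER_CUBIC)[...,::-1])
E
```

```text
t 6.03 rack [-241.5    -0.4   214.09] Fx,Fy,Fz [ 0.21 -0.41 -0.67] gap 0.5 yaw 0.0796
```

View pics/top2.png

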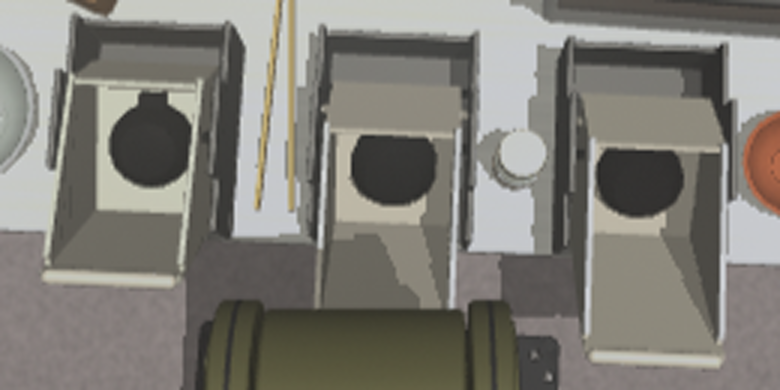

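Crop shows the left rim at (45,275)-(178,283), left part-way. The tool is now in front of the middle bin.

```bash
python3 -c "
from h import *
print(tilt(load('top2'),(195+112/3,225+279/3),-142))"
```

```text
(0.3637538081207231, array([-186.3829039 ,  152.91835907,  242.20539203]))
```

>>> servo_tool(
  increments=[
    {"travel": [-5, 0, -1], "twist": [0, 0, 0], "grip": 0},
    {"travel": [-10, 0, -2], "twist": [0, 0, 0], "grip": 0},
    {"travel": [-15, 0, -4], "twist": [0, 0, 0], "grip": 0},
    {"travel": [-20, 0, -6], "twist": [0, 0, 0], "grip": 0},
    {"travel": [-25, 0, -8], "twist": [0, 0, 0], "grip": 0},
  ],
)

```text
clock: 6.7
tcp_pos: [459.7, 35.7, 222.2]
ee_rot: [0.0, 0.04, 0.999, -0.0]
wrist_force: [-2.1, 0.1, 2.1]
finger_gap: 0.5
```

>>> servo_tool(
  increments=[
    {"travel": [-2, 0, -0.9], "twist": [0, 0, 0], "grip": 0},
    {"travel": [-4, 0, -1.8], "twist": [0, 0, 0], "grip": 0},
    {"travel": [-4, 0, -1.8], "twist": [0, 0, 0], "grip": 0},
  ],
)

```text
clock: 7.08
tcp_pos: [463.5, 35.3, 223.6]
ee_rot: [0.0, 0.04, 0.999, -0.0]
wrist_force: [-0.4, 0.1, -0.1]
finger_gap: 0.3
```

>>> servo_tool(
  increments=[
    {"travel": [-2, 0, -0.9], "twist": [0, 0, 0], "grip": 0},
    {"travel": [-4, 0, -1.7], "twist": [0, 0, 0], "grip": 0},
    {"travel": [-4, 0, -1.7], "twist": [0, 0, 0], "grip": 0},
  ],
)

```text
clock: 7.45
tcp_pos: [467.5, 35.0, 225.4]
ee_rot: [0.0, 0.04, 0.999, -0.0]
wrist_force: [-1.3, 0.2, 0.0]
finger_gap: 0.2
```

>>> servo_tool(
  increments=[
    {"travel": [-2, 0, -0.8], "twist": [0, 0, 0], "grip": 0},
    {"travel": [-4, 0, -1.5], "twist": [0, 0, 0], "grip": 0},
    {"travel": [-4, 0, -1.5], "twist": [0, 0, 0], "grip": 0},
  ],
)

```text
clock: 7.82
tcp_pos: [471.6, 34.7, 227.0]
ee_rot: [0.0, 0.04, 0.999, 0.0]
wrist_force: [-0.7, 0.0, -0.9]
finger_gap: 0.5
```

>>> servo_tool(
  increments=[
    {"travel": [-2, 0, -0.7], "twist": [0, 0, 0], "grip": 0},
    {"travel": [-4, 0, -1.4], "twist": [0, 0, 0], "grip": 0},
    {"travel": [-4, 0, -1.4], "twist": [0, 0, 0], "grip": 0},
  ],
)

```text
clock: 8.2
tcp_pos: [475.5, 34.4, 228.3]
ee_rot: [0.0, 0.04, 0.999, 0.0]
wrist_force: [-0.0, 0.1, -0.1]
finger_gap: 0.3
```

>>> servo_tool(
  increments=[
    {"travel": [-2, 0, -0.6], "twist": [0, 0, 0], "grip": 0},
    {"travel": [-4, 0, -1.2], "twist": [0, 0, 0], "grip": 0},
    {"travel": [-4, 0, -1.2], "twist": [0, 0, 0], "grip": 0},
  ],
)

```text
clock: 8.57
tcp_pos: [479.5, 34.1, 229.5]
ee_rot: [0.0, 0.04, 0.999, -0.0]
wrist_force: [1.0, 0.3, -0.7]
finger_gap: 0.3
```

>>> servo_tool(
  increments=[
    {"travel": [-2, 0, -0.6], "twist": [0, 0, 0], "grip": 0},
    {"travel": [-4, 0, -1.1], "twist": [0, 0, 0], "grip": 0},
    {"travel": [-4, 0, -1.1], "twist": [0, 0, 0], "grip": 0},
  ],
)

```text
clock: 8.95
tcp_pos: [483.5, 33.7, 230.6]
ee_rot: [0.0, 0.04, 0.999, 0.0]
wrist_force: [0.2, 0.1, 0.6]
finger_gap: 0.5
```

>>> servo_tool(
  increments=[
    {"travel": [-2, 0, -0.5], "twist": [0, 0, 0], "grip": 0},
    {"travel": [-4, 0, -1], "twist": [0, 0, 0], "grip": 0},
    {"travel": [-4, 0, -1], "twist": [0, 0, 0], "grip": 0},
  ],
)

```text
clock: 9.32
tcp_pos: [487.5, 33.4, 231.6]
ee_rot: [0.0, 0.04, 0.999, 0.0]
wrist_force: [0.0, -0.1, -0.8]
finger_gap: 0.4
```

>>> servo_tool(
  increments=[
    {"travel": [-2, 0, -0.5], "twist": [0, 0, 0], "grip": 0},
    {"travel": [-4, 0, -0.9], "twist": [0, 0, 0], "grip": 0},
    {"travel": [-4, 0, -0.9], "twist": [0, 0, 0], "grip": 0},
  ],
)

```text
clock: 9.7
tcp_pos: [491.4, 33.1, 232.5]
ee_rot: [0.0, 0.04, 0.999, -0.0]
wrist_force: [-0.2, 0.3, 0.0]
finger_gap: 0.6
```

>>> servo_tool(
  increments=[
    {"travel": [-2, 0, -0.4], "twist": [0, 0, 0], "grip": 0},
    {"travel": [-4, 0, -0.8], "twist": [0, 0, 0], "grip": 0},
    {"travel": [-4, 0, -0.8], "twist": [0, 0, 0], "grip": 0},
  ],
)

```text
clock: 10.07
tcp_pos: [495.4, 32.8, 233.3]
ee_rot: [0.0, 0.04, 0.999, -0.0]
wrist_force: [0.3, -0.3, 0.5]
finger_gap: 0.7
```

>>> servo_tool(
  increments=[
    {"travel": [-3, 0, -0.5], "twist": [0, 0, 0], "grip": 0},
    {"travel": [-6, 0, -0.9], "twist": [0, 0, 0], "grip": 0},
    {"travel": [-9, 0, -1.2], "twist": [0, 0, 0], "grip": 0},
    {"travel": [-9, 0, -1.2], "twist": [0, 0, 0], "grip": 0},
  ],
)

```text
clock: 10.58
tcp_pos: [504.5, 32.0, 234.4]
ee_rot: [0.0, 0.04, 0.999, -0.0]
wrist_force: [0.3, -0.5, -0.2]
finger_gap: 0.1
```

```bash
python3 st.py
```

```text
t 10.57 rack [-171.5    -0.92  234.43] Fx,Fy,Fz [ 0.39 -0.5  -0.19] gap 0.1 yaw 0.0798
```

>>> servo_tool(
  increments=[
    {"travel": [-3, 0, -0.3], "twist": [0, 0, 0], "grip": 0},
    {"travel": [-6, 0, -0.6], "twist": [0, 0, 0], "grip": 0},
    {"travel": [-9, 0, -0.8], "twist": [0, 0, 0], "grip": 0},
    {"travel": [-12, 0, -0.8], "twist": [0, 0, 0], "grip": 0},
    {"travel": [-12, 0, -0.8], "twist": [0, 0, 0], "grip": 0},
  ],
)

```text
clock: 11.2
tcp_pos: [516.4, 31.1, 235.2]
ee_rot: [0.0, 0.04, 0.999, -0.0]
wrist_force: [0.0, 0.2, -1.1]
finger_gap: 1.0
```

>>> servo_tool(
  increments=[
    {"travel": [-2, 0, 0], "twist": [0, 0, 0], "grip": 0},
    {"travel": [-4, 0, 0], "twist": [0, 0, 0], "grip": 0},
    {"travel": [-4, 0, 0], "twist": [0, 0, 0], "grip": 0},
  ],
)

```text
clock: 11.58
tcp_pos: [520.3, 30.8, 235.2]
ee_rot: [0.0, 0.04, 0.999, 0.0]
wrist_force: [-0.2, 0.1, -0.3]
finger_gap: 0.4
```

>>> servo_tool(
  increments=[
    {"travel": [-1.5, 0, 0], "twist": [0, 0, 0], "grip": 0},
    {"travel": [-3, 0, 0], "twist": [0, 0, 0], "grip": 0},
    {"travel": [-3, 0, 0], "twist": [0, 0, 0], "grip": 0},
  ],
)

```text
clock: 11.95
tcp_pos: [522.8, 30.6, 235.2]
ee_rot: [-0.0, 0.04, 0.999, -0.0]
wrist_force: [-2.4, 0.6, 1.4]
finger_gap: 0.5
```

>>> servo_tool(
  increments=[
    {"travel": [-1, 0, 0], "twist": [0, 0, 0], "grip": 0},
    {"travel": [-2, 0, 0], "twist": [0, 0, 0], "grip": 0},
    {"travel": [-2, 0, 0], "twist": [0, 0, 0], "grip": 0},
  ],
)

```text
clock: 12.32
tcp_pos: [524.7, 30.5, 235.2]
ee_rot: [-0.001, 0.04, 0.999, 0.0]
wrist_force: [-5.4, 0.2, 1.8]
finger_gap: 0.4
```

```bash
python3 st.py
```

```text
t 12.32 rack [-151.23   -0.87  235.24] Fx,Fy,Fz [-5.36 -0.24  1.79] gap 0.4 yaw 0.0796
```

The middle bin ran freely onto its rubber stop at TCP x of about -154.5, as predicted. On to the right bin.

>>> servo_tool(
  increments=[
    {"travel": [5, 0, 0], "twist": [0, 0, 0], "grip": 0},
    {"travel": [30, 0, 0], "twist": [0, 0, 0], "grip": 0},
    {"travel": [80, 0, 0], "twist": [0, 0, 0], "grip": 0},
    {"travel": [104, -20, 10], "twist": [0, 0, 0], "grip": 0},
    {"travel": [104, -75, 22], "twist": [0, 0, 0], "grip": 0},
  ],
)

```text
clock: 12.95
tcp_pos: [415.3, -35.5, 213.6]
ee_rot: [0.002, 0.038, 0.999, -0.0]
wrist_force: [0.7, -0.2, 0.5]
finger_gap: 0.8
```

>>> servo_tool(
  increments=[
    {"travel": [0, -45, 0], "twist": [0, 0, 0], "grip": 0},
    {"travel": [0, -80, 0], "twist": [0, 0, 0], "grip": 0},
    {"travel": [-6, -80, 0], "twist": [0, 0, 0], "grip": 0},
    {"travel": [-13, -80, 0], "twist": [0, 0, 0], "grip": 0},
  ],
)

```text
clock: 13.45
tcp_pos: [422.6, -116.6, 213.3]
ee_rot: [0.001, 0.04, 0.999, 0.0]
wrist_force: [0.7, -0.1, -0.5]
finger_gap: 0.4
```

>>> servo_tool(
  increments=[
    {"travel": [-5, 0, -1], "twist": [0, 0, 0], "grip": 0},
    {"travel": [-10, 0, -2], "twist": [0, 0, 0], "grip": 0},
    {"travel": [-15, 0, -4], "twist": [0, 0, 0], "grip": 0},
    {"travel": [-20, 0, -6], "twist": [0, 0, 0], "grip": 0},
    {"travel": [-25, 0, -8], "twist": [0, 0, 0], "grip": 0},
  ],
)

```text
clock: 14.08
tcp_pos: [447.3, -118.8, 221.5]
ee_rot: [0.0, 0.04, 0.999, -0.0]
wrist_force: [-0.3, 0.2, 1.4]
finger_gap: 0.2
```

```bash
python3 st.py
```

```text
t 14.07 rack [-216.45 -155.83  221.52] Fx,Fy,Fz [-0.36  0.18  1.39] gap 0.2 yaw 0.0795
```

>>> servo_tool(
  increments=[
    {"travel": [-2.5, 0, -1.1], "twist": [0, 0, 0], "grip": 0},
    {"travel": [-5, 0, -2.2], "twist": [0, 0, 0], "grip": 0},
    {"travel": [-5, 0, -2.2], "twist": [0, 0, 0], "grip": 0},
  ],
)

```text
clock: 14.45
tcp_pos: [452.2, -119.3, 223.4]
ee_rot: [0.0, 0.04, 0.999, -0.0]
wrist_force: [0.5, 0.8, 0.3]
finger_gap: 0.3
```

>>> servo_tool(
  increments=[
    {"travel": [-2.5, 0, -1], "twist": [0, 0, 0], "grip": 0},
    {"travel": [-5, 0, -2], "twist": [0, 0, 0], "grip": 0},
    {"travel": [-5, 0, -2], "twist": [0, 0, 0], "grip": 0},
  ],
)

```text
clock: 14.82
tcp_pos: [457.2, -119.7, 225.6]
ee_rot: [0.0, 0.04, 0.999, -0.0]
wrist_force: [-0.9, 0.3, 0.5]
finger_gap: 0.4
```

>>> servo_tool(
  increments=[
    {"travel": [-2.5, 0, -1], "twist": [0, 0, 0], "grip": 0},
    {"travel": [-5, 0, -1.9], "twist": [0, 0, 0], "grip": 0},
    {"travel": [-5, 0, -1.9], "twist": [0, 0, 0], "grip": 0},
  ],
)

```text
clock: 15.2
tcp_pos: [462.2, -120.1, 227.4]
ee_rot: [0.0, 0.04, 0.999, -0.0]
wrist_force: [-0.7, -0.0, 0.8]
finger_gap: 0.4
```

>>> servo_tool(
  increments=[
    {"travel": [-2.5, 0, -0.9], "twist": [0, 0, 0], "grip": 0},
    {"travel": [-5, 0, -1.7], "twist": [0, 0, 0], "grip": 0},
    {"travel": [-5, 0, -1.7], "twist": [0, 0, 0], "grip": 0},
  ],
)

```text
clock: 15.58
tcp_pos: [467.2, -120.4, 229.1]
ee_rot: [0.0, 0.04, 0.999, -0.0]
wrist_force: [-0.5, 0.0, -0.0]
finger_gap: 0.5
```

>>> servo_tool(
  increments=[
    {"travel": [-2.5, 0, -0.7], "twist": [0, 0, 0], "grip": 0},
    {"travel": [-5, 0, -1.4], "twist": [0, 0, 0], "grip": 0},
    {"travel": [-5, 0, -1.4], "twist": [0, 0, 0], "grip": 0},
  ],
)

```text
clock: 15.95
tcp_pos: [472.1, -120.8, 230.5]
ee_rot: [0.0, 0.04, 0.999, -0.0]
wrist_force: [-0.4, -0.0, -1.2]
finger_gap: 0.0
```

>>> servo_tool(
  increments=[
    {"travel": [-2.5, 0, -0.6], "twist": [0, 0, 0], "grip": 0},
    {"travel": [-5, 0, -1.2], "twist": [0, 0, 0], "grip": 0},
    {"travel": [-5, 0, -1.2], "twist": [0, 0, 0], "grip": 0},
  ],
)

```text
clock: 16.32
tcp_pos: [477.1, -121.3, 231.7]
ee_rot: [0.0, 0.04, 0.999, -0.0]
wrist_force: [0.2, -0.9, 0.3]
finger_gap: 0.7
```

>>> servo_tool(
  increments=[
    {"travel": [-2.5, 0, -0.5], "twist": [0, 0, 0], "grip": 0},
    {"travel": [-5, 0, -1], "twist": [0, 0, 0], "grip": 0},
    {"travel": [-5, 0, -1], "twist": [0, 0, 0], "grip": 0},
  ],
)

```text
clock: 16.7
tcp_pos: [482.1, -121.6, 232.7]
ee_rot: [0.0, 0.04, 0.999, -0.0]
wrist_force: [0.1, 0.7, -0.7]
finger_gap: 0.6
```

>>> servo_tool(
  increments=[
    {"travel": [-3, 0, -0.4], "twist": [0, 0, 0], "grip": 0},
    {"travel": [-6, 0, -0.8], "twist": [0, 0, 0], "grip": 0},
    {"travel": [-9, 0, -1.2], "twist": [0, 0, 0], "grip": 0},
    {"travel": [-9, 0, -1.2], "twist": [0, 0, 0], "grip": 0},
  ],
)

```text
clock: 17.2
tcp_pos: [491.1, -122.3, 233.8]
ee_rot: [0.0, 0.04, 0.999, 0.0]
wrist_force: [-0.1, 0.7, -0.3]
finger_gap: 0.5
```

>>> servo_tool(
  increments=[
    {"travel": [-3, 0, -0.3], "twist": [0, 0, 0], "grip": 0},
    {"travel": [-6, 0, -0.6], "twist": [0, 0, 0], "grip": 0},
    {"travel": [-9, 0, -0.8], "twist": [0, 0, 0], "grip": 0},
    {"travel": [-12, 0, -0.8], "twist": [0, 0, 0], "grip": 0},
    {"travel": [-12, 0, -0.8], "twist": [0, 0, 0], "grip": 0},
  ],
)

```text
clock: 17.82
tcp_pos: [503.0, -123.3, 234.6]
ee_rot: [0.0, 0.04, 0.999, -0.0]
wrist_force: [-0.2, -1.2, 0.0]
finger_gap: 0.4
```

```bash
python3 st.py
```

```text
t 17.82 rack [-160.61 -155.89  234.6 ] Fx,Fy,Fz [-0.14 -1.24  0.05] gap 0.4 yaw 0.0796
```

>>> servo_tool(
  increments=[
    {"travel": [-2, 0, 0], "twist": [0, 0, 0], "grip": 0},
    {"travel": [-4, 0, 0], "twist": [0, 0, 0], "grip": 0},
    {"travel": [-6, 0, 0], "twist": [0, 0, 0], "grip": 0},
    {"travel": [-6, 0, 0], "twist": [0, 0, 0], "grip": 0},
  ],
)

```text
clock: 18.32
tcp_pos: [508.9, -123.8, 234.6]
ee_rot: [0.0, 0.04, 0.999, -0.0]
wrist_force: [-0.6, 0.1, 0.2]
finger_gap: 0.3
```

>>> servo_tool(
  increments=[
    {"travel": [-1.5, 0, 0], "twist": [0, 0, 0], "grip": 0},
    {"travel": [-3, 0, 0], "twist": [0, 0, 0], "grip": 0},
    {"travel": [-3, 0, 0], "twist": [0, 0, 0], "grip": 0},
  ],
)

```text
clock: 18.7
tcp_pos: [511.4, -124.0, 234.6]
ee_rot: [-0.001, 0.04, 0.999, 0.0]
wrist_force: [-3.6, 0.6, 2.0]
finger_gap: 0.5
```

>>> servo_tool(
  increments=[
    {"travel": [-0.8, 0, 0], "twist": [0, 0, 0], "grip": 0},
    {"travel": [-1.5, 0, 0], "twist": [0, 0, 0], "grip": 0},
    {"travel": [-1.5, 0, 0], "twist": [0, 0, 0], "grip": 0},
  ],
)

```text
clock: 19.08
tcp_pos: [512.8, -124.1, 234.6]
ee_rot: [-0.001, 0.04, 0.999, 0.0]
wrist_force: [-5.8, -0.3, 1.8]
finger_gap: 0.6
```

```bash
python3 st.py; python3 - <<'E'
from h import *
# tool tip in bin frame: front-bottom edge touching panel inner face at s up the panel
for t in (.36,.45,.55,.65,.75,.87,.9):
    p=rim(-142,0,t,s=112,i=4)  # inner-face point
    print(t,"TCP x,z:",(p[0]+10).round(1),p[2].round(1),"rim",rim(-142,0,t).round(1))
E
```

```text
t 19.07 rack [-150.73 -155.91  234.6 ] Fx,Fy,Fz [-5.75 -0.73  1.8 ] gap 0.6 yaw 0.0798
0.36 TCP x,z: -167.7 226.2 rim [-185.9    0.   242.4]
0.45 TCP x,z: -177.1 222.6 rim [-196.7    0.   237.9]
0.55 TCP x,z: -187.1 217.6 rim [-208.2    0.   231.9]
0.65 TCP x,z: -196.6 211.6 rim [-219.1    0.   224.7]
0.75 TCP x,z: -205.4 204.7 rim [-229.1    0.   216.5]
0.87 TCP x,z: -215.0 195.3 rim [-240.1    0.   205.4]
0.9 TCP x,z: -217.2 192.8 rim [-242.6    0.   202.4]
```

The right bin is home on its stop (5.8 N). Both free bins are in, so I lift over to the left bin to pull it out.

>>> servo_tool(
  increments=[
    {"travel": [6, 0, 0], "twist": [0, 0, 0], "grip": 0},
    {"travel": [25, 0, 0], "twist": [0, 0, 0], "grip": 0},
    {"travel": [25, 0, -35], "twist": [0, 0, 0], "grip": 0},
    {"travel": [25, 30, -62], "twist": [0, 0, 0], "grip": 0},
    {"travel": [25, 85, -62], "twist": [0, 0, 0], "grip": 0},
  ],
)

```text
clock: 19.7
tcp_pos: [497.0, -37.7, 300.1]
ee_rot: [0.004, 0.042, 0.999, -0.0]
wrist_force: [0.8, 0.3, 0.1]
finger_gap: 0.5
```

>>> servo_tool(
  increments=[
    {"travel": [-4, 56, 0], "twist": [0, 0, 0], "grip": 0},
    {"travel": [-8, 112, 0], "twist": [0, 0, 0], "grip": 0},
    {"travel": [-12, 168, 0], "twist": [0, 0, 0], "grip": 0},
    {"travel": [-15, 225, 0], "twist": [0, 0, 0], "grip": 0},
    {"travel": [-15, 225, 0], "twist": [0, 0, 0], "grip": 0},
  ],
)

```text
clock: 20.32
tcp_pos: [528.1, 189.1, 296.3]
ee_rot: [0.001, 0.037, 0.999, 0.001]
wrist_force: [-0.2, 0.0, -0.1]
finger_gap: 0.5
```

```bash
python3 st.py;  python3 - <<'E'
from h import *; from cell import optics
f=optics.grab_frame("scene")
cv2.imwrite("pics/sc2.png",cv2.resize(f["image"][60:280,170:500],None,fx=2.3,fy=2.3,interpolation=cv2.INTER_CUBIC)[...,::-1])
E
```

```text
t 20.32 rack [-160.46  157.52  296.34] Fx,Fy,Fz [-0.21  0.02 -0.08] gap 0.5 yaw 0.0746
```

View pics/sc2.png

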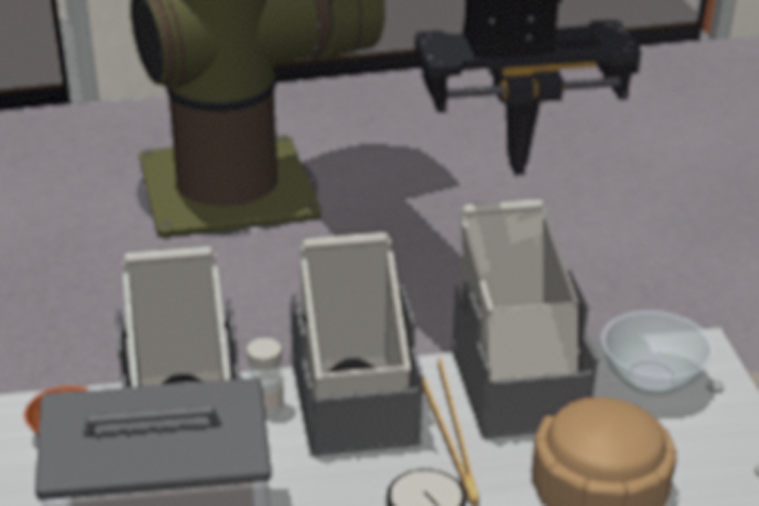

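The middle and right bins are home in the scene view, the left is part-way out, and the fingertip is over it at crop (518,165). Descending behind its panel.

>>> servo_tool(
  increments=[
    {"travel": [0, 0, 18], "twist": [0, 0, 0], "grip": 0},
    {"travel": [0, 0, 36], "twist": [0, 0, 0], "grip": 0},
    {"travel": [0, 0, 52], "twist": [0, 0, 0], "grip": 0},
    {"travel": [0, 0, 69], "twist": [0, 0, 0], "grip": 0},
    {"travel": [0, 0, 69], "twist": [0, 0, 0], "grip": 0},
  ],
)

```text
clock: 21.0
tcp_pos: [526.9, 185.1, 225.2]
ee_rot: [-0.002, 0.04, 0.999, -0.001]
wrist_force: [0.7, 0.1, 0.0]
finger_gap: 0.3
```

```bash
python3 st.py
```

```text
t 21.0 rack [-161.36  153.47  225.15] Fx,Fy,Fz [0.68 0.14 0.02] gap 0.3 yaw 0.0802
```

>>> servo_tool(
  increments=[
    {"travel": [6, 0, 0], "twist": [0, 0, 0], "grip": 0},
    {"travel": [12, 0, 2], "twist": [0, 0, 0], "grip": 0},
    {"travel": [18, 0, 5], "twist": [0, 0, 0], "grip": 0},
    {"travel": [23, 0, 7], "twist": [0, 0, 0], "grip": 0},
    {"travel": [28, 0, 10], "twist": [0, 0, 0], "grip": 0},
  ],
)

```text
clock: 21.62
tcp_pos: [499.8, 188.1, 217.9]
ee_rot: [0.0, 0.04, 0.999, 0.0]
wrist_force: [0.7, 0.8, 1.1]
finger_gap: 0.5
```

```bash
python3 st.py
```

```text
t 21.62 rack [-188.65  154.28  217.88] Fx,Fy,Fz [0.6  0.85 1.14] gap 0.5 yaw 0.0795
```

>>> servo_tool(
  increments=[
    {"travel": [4, 0, 2.5], "twist": [0, 0, 0], "grip": 0},
    {"travel": [8, 0, 5.5], "twist": [0, 0, 0], "grip": 0},
    {"travel": [12, 0, 9], "twist": [0, 0, 0], "grip": 0},
    {"travel": [16, 0, 12], "twist": [0, 0, 0], "grip": 0},
    {"travel": [19, 0, 15], "twist": [0, 0, 0], "grip": 0},
  ],
)

```text
clock: 22.25
tcp_pos: [480.8, 189.4, 202.3]
ee_rot: [-0.0, 0.04, 0.999, -0.0]
wrist_force: [0.7, 0.4, 1.1]
finger_gap: 0.3
```

```bash
python3 st.py
```

```text
t 22.25 rack [-207.65  154.06  202.31] Fx,Fy,Fz [0.69 0.45 1.07] gap 0.3 yaw 0.0797
```

>>> servo_tool(
  increments=[
    {"travel": [2, 0, 2], "twist": [0, 0, 0], "grip": 0},
    {"travel": [4, 0, 4], "twist": [0, 0, 0], "grip": 0},
    {"travel": [6, 0, 6], "twist": [0, 0, 0], "grip": 0},
    {"travel": [6, 0, 6], "twist": [0, 0, 0], "grip": 0},
  ],
)

```text
clock: 22.75
tcp_pos: [474.9, 189.9, 196.4]
ee_rot: [-0.0, 0.04, 0.999, -0.0]
wrist_force: [0.7, 0.5, 0.5]
finger_gap: 0.6
```

```bash
python3 st.py
```

```text
t 22.75 rack [-213.58  154.06  196.36] Fx,Fy,Fz [0.65 0.59 0.55] gap 0.6 yaw 0.0797
```

>>> servo_tool(
  increments=[
    {"travel": [1.2, 0, 1.2], "twist": [0, 0, 0], "grip": 0},
    {"travel": [2.4, 0, 2.4], "twist": [0, 0, 0], "grip": 0},
    {"travel": [2.4, 0, 2.4], "twist": [0, 0, 0], "grip": 0},
  ],
)

```text
clock: 23.12
tcp_pos: [473.3, 190.1, 194.8]
ee_rot: [0.001, 0.04, 0.999, 0.0]
wrist_force: [2.9, -0.2, 1.2]
finger_gap: 0.5
```

```bash
python3 st.py
```

```text
t 23.12 rack [-215.17  154.14  194.77] Fx,Fy,Fz [2.95 0.04 1.25] gap 0.5 yaw 0.0797
```

>>> servo_tool(
  increments=[
    {"travel": [0.8, 0, 0.8], "twist": [0, 0, 0], "grip": 0},
    {"travel": [1.5, 0, 1.6], "twist": [0, 0, 0], "grip": 0},
    {"travel": [1.5, 0, 1.6], "twist": [0, 0, 0], "grip": 0},
  ],
)

```text
clock: 23.5
tcp_pos: [472.1, 190.2, 193.4]
ee_rot: [0.001, 0.04, 0.999, 0.0]
wrist_force: [5.4, -0.7, 4.0]
finger_gap: 0.5
```

```bash
python3 st.py
```

```text
t 23.5 rack [-216.37  154.14  193.39] Fx,Fy,Fz [ 5.4  -0.26  4.01] gap 0.5 yaw 0.0798
```

About 6.7 N against the stop. Release and withdraw upward.

>>> servo_tool(
  increments=[
    {"travel": [-5, 0, -5], "twist": [0, 0, 0], "grip": 0},
    {"travel": [-8, 0, -20], "twist": [0, 0, 0], "grip": 0},
    {"travel": [-8, 0, -60], "twist": [0, 0, 0], "grip": 0},
    {"travel": [-8, 0, -110], "twist": [0, 0, 0], "grip": 0},
    {"travel": [20, 20, -125], "twist": [0, 0, 0], "grip": 0},
  ],
)

```text
clock: 24.12
tcp_pos: [454.0, 211.7, 322.0]
ee_rot: [0.002, 0.041, 0.999, 0.001]
wrist_force: [1.7, 1.1, -0.8]
finger_gap: 0.3
```

>>> servo_tool(
  increments=[
    {"travel": [10, 50, 0], "twist": [0, 0, 0], "grip": 0},
    {"travel": [20, 100, 0], "twist": [0, 0, 0], "grip": 0},
    {"travel": [30, 150, 0], "twist": [0, 0, 0], "grip": 0},
    {"travel": [40, 200, 0], "twist": [0, 0, 0], "grip": 0},
    {"travel": [45, 240, 0], "twist": [0, 0, 0], "grip": 0},
  ],
)

```text
clock: 24.75
tcp_pos: [425.9, 456.4, 317.6]
ee_rot: [-0.001, 0.039, 0.999, -0.001]
wrist_force: [1.3, -1.0, -0.0]
finger_gap: 0.3
```

>>> servo_tool(
  increments=[
    {"travel": [0, 40, 0], "twist": [0, 0, 0], "grip": 0},
    {"travel": [0, 80, 0], "twist": [0, 0, 0], "grip": 0},
    {"travel": [0, 80, 0], "twist": [0, 0, 0], "grip": 0},
  ],
)

```text
clock: 25.12
tcp_pos: [432.5, 536.0, 316.3]
ee_rot: [-0.001, 0.039, 0.999, -0.001]
wrist_force: [-0.7, 0.1, -0.5]
finger_gap: 0.6
```

```bash
python3 st.py; python3 - <<'E'
from h import *; from cell import optics
f=optics.grab_frame("top"); np.savez("pics/top3.npz",**{k:f[k] for k in("image","mtx","T")})
a=cv2.resize(f["image"][150:360,120:530],None,fx=1.9,fy=1.9,interpolation=cv2.INTER_CUBIC)[...,::-1]
cv2.imwrite("pics/top3.png",a)
E
```

```text
t 25.12 rack [-283.4   495.7   316.27] Fx,Fy,Fz [-0.68  0.08 -0.53] gap 0.6 yaw 0.0772
```

View pics/top3.png

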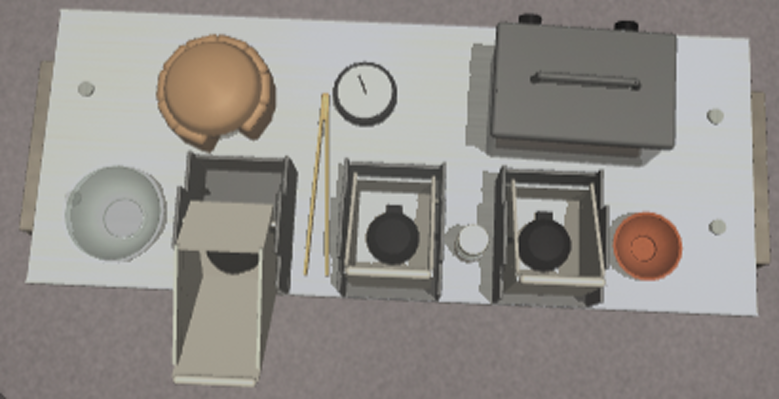

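The crop shows the left bin fully out with its rim at (215,379), and the middle (390,272) and right (561,282) home. The bystanders look unmoved. I'll check the tilts and image differences, then hand in.

```bash
python3 - <<'E'
from h import *
f=load("top3"); g=load("top0")
for n,u in (("L",(215,379)),("M",(390,272)),("R",(561,282))):
    print(n,tilt(f,(120+u[0]/1.9,150+u[1]/1.9),-142)[0].round(3))
d=cv2.absdiff(f["image"],g["image"]).max(2)
for n,(x,y,a,b) in dict(hide=(200,165,268,228),bowl=(152,235,207,287),tong=(278,196,298,296),hyg=(292,180,332,218),keeper=(378,155,480,228),jar=(354,264,378,290),dish=(441,260,481,300)).items():
    print(n,"changed px",int((d[y:b,x:a]>40).sum()),"of",(b-y)*(a-x))
E
```

```text
Traceback (most recent call last):
AttributeError: 'float' object has no attribute 'round'
```

```bash
python3 - <<'E'
from h import *
f=load("top3"); g=load("top0")
for n,u in (("L",(215,379)),("M",(390,272)),("R",(561,282))):
    print(n,round(tilt(f,(120+u[0]/1.9,150+u[1]/1.9),-142)[0],3))
d=cv2.absdiff(f["image"],g["image"]).max(2)
for n,(x,y,a,b) in dict(hide=(200,165,268,228),bowl=(152,235,207,287),tong=(278,196,298,296),hyg=(292,180,332,218),keeper=(378,155,480,228),jar=(354,264,378,290),dish=(441,260,481,300)).items():
    print(n,"changed px",int((d[y:b,x:a]>40).sum()),"of",(b-y)*(a-x))
E
```

```text
L 0.857
M -0.014
R 0.001
hide changed px 0 of 4284
bowl changed px 0 of 2860
tong changed px 1 of 2000
hyg changed px 0 of 1520
keeper changed px 0 of 7446
jar changed px 0 of 624
dish changed px 0 of 1600
```

```bash
python3 -c "
from cell import ticket; print(ticket.close_job())"
```

```text
the job is handed in; nothing more can be done
None
```

The left bin was the one that bound. It is now right out on its stop, the middle and right bins are fully home, and the job is handed in at about 25 s of the 66 s allowed.

- **Left bin:** the push jumped from about 0.6 N to 5.6 N within one 3 mm step at about 0.36 rad, so I stopped there and backed off. I left it there until the other two had been tried, then drew it out from inside until it pressed about 6.7 N on the out stop, and let go.
- **Middle and right bins:** both ran freely, with no drag beyond the ±1 N sensor noise. Each went onto its home stop with 5 to 6 N.
- **Last checks:** the final top view gave tilts of 0.857 (left), -0.014 (middle) and 0.001 (right), which match 0.87, 0 and 0 within about 0.02 rad of pixel error. No bystander changed between the first and last top views, apart from one pixel at the tong. The arm was clear of everything, and no check failed or disagreed.

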